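# Set the turquoise stencil plate out for painting

## Task

Slide the turquoise stencil plate across the raised work board until about a third of its length sticks out over the board's open edge, then pinch the overhanging end and lay the plate flat across the two yellow rails of the paint rest, centred and lengthwise over it. Leave the orange plate where it lies.

Things in the scene. Friction and masses are not known exactly. Their poses are not given: they have to be found in the camera images.
- teal_plate: Turquoise stencil plate, loose: a thin rigid rectangle 50 mm wide (x), 150 mm long (y), 4 mm thick, 40 to 85 g, dark marks on top. Origin: centre of its underside, z up. It starts flat on the board, over no edge, its length within 8 degrees of the board's y. Closed fingertips pressed on it (5 to 20 N) drag it along.
- orange_plate: Orange stencil plate, loose: same size and marks, lying on the board on either side of the turquoise one, middles about 120 mm apart; to be left alone. Origin: centre of its underside, y along its length.
- board: Raised work board, fixed: pale wood, 250 mm (x) by 220 mm (y), flat top 50 mm above the bench. Origin: centre of its footprint at bench level, z up. Open edge at y = -110 mm, towards the paint rest, with free space beyond it down to the bench. Along the back edge (y = 92 to 110 mm) a fence stands 14 mm above the top.
- rack: Paint rest, fixed, on the robot's right: black base 100 mm (x) by 130 mm (y), 12 mm high, and two yellow rails along x, 90 mm long, 8 mm thick, at y = -24 and +24 mm, tops 50 mm above the bench. Origin: centre of its footprint at bench level, z up. The plate belongs middle over the origin, length along y (either way round), its ends sticking out.
There are look-alikes about, which are no part of the job. What is meant by the rack is not red, and is the larger of those in its own colour.

How it is judged:
By the outcome, as a careful person would: the job done as asked, in the order asked, and still so for the second after the job is handed in, with the robot touching nothing.
It also fails if it takes over 48 s, if anything falls off the work surface, if the arm or the gripper's body presses on something with over 40 N, if the wrist force passes 120 N, or if a joint passes its speed limit or range.

## Robot

A 6-joint arm with a two-finger parallel gripper is mounted at the origin on the work surface. World frame = base frame: x ahead of the robot, y to its left, z up, the work surface at z = 0. Lengths are in m, angles in rad, forces in N, time in s.
With the tool pointing down it reaches from about 0.275 to 0.75 m from the base axis. Payload 10.2 kg.
Tool frame: the origin (TCP) lies midway between the tips of the shut fingers; the grasp point (between the pads) lies 19 mm behind it; z points along the fingers, y is the line along which they close (so a half turn about z gives the same grasp; the last joint's range is limited). The gripper opens to 88 mm and grips with 3 to 60 N. Pads are 18 mm wide; open, the fingers measure 123 mm over their backs; the gripper's body (75 mm by 187 mm) begins 45 mm behind the grasp point.
Start: joints at [0.941, 0.313, 1.498, -0, 1.331, -0.223], TCP at [0.208, 0.482, 0.239] pointing down, gripper open.
Joint ranges: [-2.94, 2.94], [-0.97, 2.17], [0.19, 2.56], [-1.23, 4.37], [0.02, 3.11], [-2.88, 2.88]. Speed limits (rad/s): [2.39, 2.39, 3.01, 3.14, 3.14, 3.14].

## Interface

Orientations are given as [roll, pitch, yaw] about the fixed x, y, z axes, in that order (R = Rz(yaw) Ry(pitch) Rx(roll)).
In Python, from workcell import env, viewer gives the robot as it stands.
- The arm moves only by the tool apply_moves, never from a script. Its argument "increments" is a list that holds one entry, the list of rows, each a list of 7 numbers: the shift along the tool's x, y, z as a fraction of full scale, then the turn, a rotation vector about the tool's x, y, z as a fraction of full scale, then the opening, from 0 (shut) to 1 (fully open). A call has 1 to 20 rows; each row is the pose to reach, as a shift and turn from the pose commanded when the call began, along the tool's axes at that moment; what a row does not reach only later rows make up. Full scale, the value 1, is 0.3 m for a shift and 90 degrees for a turn. A row lasts 1/8 s, in which the tool goes at most 62.5 mm and 10.7 degrees, less where a joint would pass 70% of its speed; a pose out of reach is approached as far as the arm can. A call with a number of a shift or a turn outside -1 to 1 is refused whole. A call with a gripper value outside its range is refused whole. The fingers move at their own pace and stop on an object; "squeeze" is the grip in N (left out, the last holds). Time passes only in rows, so rows that repeat a pose let the fingers close. It gives the time, the measured TCP pose, the force, the opening and the grip force at its end, in the units of the state.
- env.get_state(): the state, without advancing time (a new reading comes with each control period).
- viewer.grab_frame(name): name is "scene" or "top" or "wrist"; returns the picture (384x512x3 uint8, red, green, blue); there is no depth.
- viewer.camera_model(name): a dict with "fx", "fy", "cx", "cy" (pixels), "k1" (the pictures are not rectified: a ray, as slopes to the right and down, at radius r is drawn at 1 + k1 r^2 times it, then the intrinsics apply), "T" (4x4, takes a point from camera to world coordinates); the wrist camera has in their place "hand_eye" (4x4, takes a point from camera to tool coordinates, whose origin is the TCP and whose axes are the flange's). Camera axes: x right, y down, z forward; pixel columns grow to the right and rows downward; lengths in m; the calibration is good to about 2 mm. A picture is of the moment at which its call begins: read the wrist's pose just before it. camera_model takes no time and is no camera call.
- env.close_job(): hands the job in; it is judged then, once.
The state is a dict: "t": time; "qpos": joint angles; "joint_vel": joint speeds; "joint_torque": joint torques, N m; "position": TCP position; "ee_rot": TCP orientation; "contact_force": force on the tool from outside, world axes, zero at the start; "ft_torque": the same for the moment, N m; "gripper_width": finger opening in m; "grasp_force": force on a finger pad.
Only numpy, scipy, OpenCV 4.12 (cv2) and the standard library are available. Lean on these libraries where they do the work, as an engineer would, in place of code of your own. Each camera call takes 0.05 s, during which the arm holds its last target. There are 200 camera calls.

## Working session

There is one attempt and no reset: what is moved stays moved. The work goes in short steps, Python scripts to look and compute and a tool call to move; the robot and the scene stay as the last step left them, time stands still between calls to the robot, and variables do not carry over. Pictures are saved under pics/ and viewed, at most 10 in all, crops included, and the job is handed in when it is done.

Besides the shell and the picture viewer there is one more tool, called after "Request:" by a JSON object that holds its "name" and its "arguments". apply_moves: Moves the arm, as the interface text tells. Shift numbers are shares of 0.3 m and turn numbers shares of 90 degrees, none past 1 either way. Its arguments: {"type":"object","properties":{"increments":{"type":"array","items":{"type":"array","items":{"type":"array","items":{"type":"number"}}}},"squeeze":{"type":"number"}},"required":["increments"]}

```bash
mkdir -p pics
cat > h.py <<'E'
import numpy as np, cv2
from scipy.spatial.transform import Rotation as R
from workcell import env, viewer
def K(m): return np.array([[m["fx"],0,m["cx"]],[0,m["fy"],m["cy"]],[0,0,1.]])
def D(m): return np.array([m["k1"],0,0,0.])
def pose(s=None):
    s=s or env.get_state(); T=np.eye(4); T[:3,:3]=R.from_euler('xyz',s["ee_rot"]).as_matrix(); T[:3,3]=s["position"]; return T
def TW(name):
    m=viewer.camera_model(name)
    return m,(np.array(m["T"]) if name!="wrist" else pose()@np.array(m["hand_eye"]))
def unproj(m,T,uv,z):
    d=cv2.undistortPointsIter(np.array(uv,float).reshape(-1,1,2),K(m),D(m),None,None,(3,50,1e-9)).reshape(-1,2) 
    d=np.c_[d,np.ones(len(d))]@T[:3,:3].T
    return T[:3,3]+d*((z-T[2,3])/d[:,2])[:,None]
def grab(name,fn):
    im=viewer.grab_frame(name); cv2.imwrite(fn,im[:,:,::-1]); return im
E
python3 - <<'E'
from h import *
a=grab("top","pics/top.png");b=grab("scene","pics/scene.png")
cv2.imwrite("pics/both.png",cv2.resize(np.vstack([a,b])[:,:,::-1],(400,600)) if 0 else np.hstack([cv2.resize(a,(400,300)),cv2.resize(b,(400,300))])[:,:,::-1])
m,T=TW("top");print(m,T.round(3))
print(env.get_state())
E
```

```text
{'fx': 443.41356111748894, 'fy': 443.41356111748894, 'cx': 257.70260346374573, 'cy': 189.4061366578508, 'k1': -0.01654091033693622, 'T': array([[-0.01904505, -0.98436776,  0.17509254,  0.39400924],
       [-0.99972313,  0.02116937,  0.01027269, -0.04401246],
       [-0.0138187 , -0.17484842, -0.98449839,  0.8940646 ],
       [ 0.        ,  0.        ,  0.        ,  1.        ]])} [[-0.019 -0.984  0.175  0.394]
 [-1.     0.021  0.01  -0.044]
 [-0.014 -0.175 -0.984  0.894]
 [ 0.     0.     0.     1.   ]]
{'t': 0.1, 'qpos': array([ 9.40612591e-01,  3.13390103e-01,  1.49833220e+00, -1.85273080e-06,
        1.33100066e+00, -2.23402306e-01]), 'joint_vel': array([-0.00128951, -0.00123419, -0.00265648, -0.00053202,  0.0011427 ,
        0.00128442]), 'joint_torque': array([ 3.86340515e-03, -4.02811182e+01, -2.52639949e+01,  6.95799734e-02,
        3.42470105e-02, -8.03837747e-05]), 'position': array([0.20760426, 0.48197913, 0.2382312 ]), 'ee_rot': array([-3.14049004e+00, -2.48662200e-04,  2.73481153e+00]), 'contact_force': array([ 0.31106284,  0.81690466, -0.54336471]), 'ft_torque': array([-0.0062345 ,  0.01485714,  0.00044332]), 'grasp_force': 0.0, 'gripper_width': 0.08811307434942979}
```

View pics/top.png

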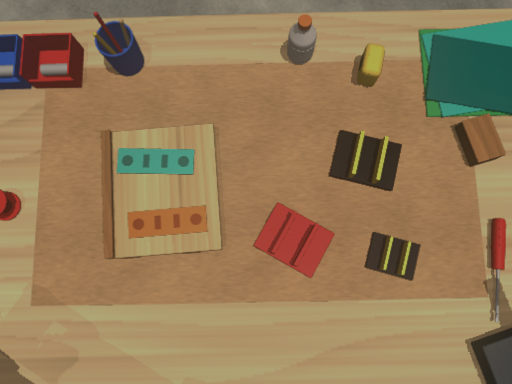

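View pics/scene.png

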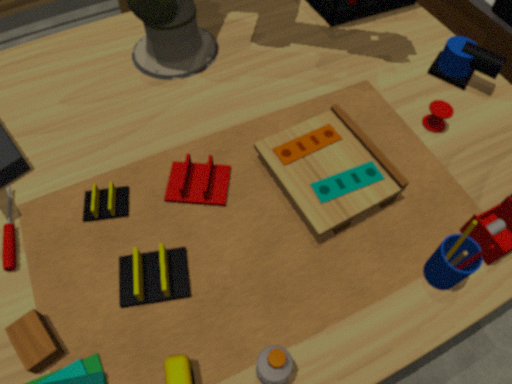

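The top view shows the turquoise plate at (156,161) and the board's open edge near column 218.
- **Plate candidates:** turquoise plate (156,161), orange plate (167,222), green/teal sheets (470,70). I choose (156,161).
- **Rack candidates:** large black/yellow (367,160), small black/yellow (393,256), red (294,240). I choose (367,160).

```bash
cat > seg.py <<'E'
from h import *
def mask(im,lo,hi,box):
    hsv=cv2.cvtColor(im,cv2.COLOR_RGB2HSV); k=cv2.inRange(hsv,lo,hi); z=np.zeros_like(k); a,b,c,d=box; z[b:d,a:c]=k[b:d,a:c]; return z
def rect(m,T,k,z,close=9):
    k=cv2.morphologyEx(k,cv2.MORPH_CLOSE,np.ones((close,close)))
    c=max(cv2.findContours(k,0,1)[0],key=cv2.contourArea).reshape(-1,2)
    P=unproj(m,T,c,z)[:,:2]
    r=cv2.minAreaRect((P*1000).astype(np.float32)); b=cv2.boxPoints(r)
    e=[b[1]-b[0],b[2]-b[1]]; L=max(e,key=np.linalg.norm); a=np.degrees(np.arctan2(L[1],L[0]))%180
    return np.round(r[0],1),np.round(r[1],1),round(a,2)
E
python3 - <<'E'
from seg import *
im=cv2.imread("pics/top.png")[:,:,::-1].copy(); m,T=TW("top")
teal=((75,80,60),(95,255,255)); yel=((25,120,100),(34,255,255)); blk=((0,0,0),(180,255,55)); org=((4,150,120),(15,255,255))
print("teal",rect(m,T,mask(im,*teal,(105,130,215,190)),.054))
print("orange",rect(m,T,mask(im,*org,(110,195,215,245)),.054))
ky=mask(im,*yel,(325,120,405,195))
n,l,s,c=cv2.connectedComponentsWithStats(ky);print(s[1:].tolist())
for i in range(1,n):
    if s[i,4]>40: print("rail",rect(m,T,(l==i).astype(np.uint8)*255,.05,1))
print("base",rect(m,T,mask(im,*blk,(325,120,405,195)),.012,15))
cv2.imwrite("pics/c.png",np.hstack([cv2.resize(im[115:265,90:240],(400,400),interpolation=2),cv2.resize(im[110:210,310:410],(400,400),interpolation=2)])[:,:,::-1])
print("board corners approx",unproj(m,T,[(218,125),(220,250),(213,124)],.05).round(4))
ms,Ts=TW("scene"); sc=cv2.imread("pics/scene.png")[:,:,::-1].copy()
print("teal scene",rect(ms,Ts,mask(sc,*teal,(290,150,400,215)),.054))
ky=mask(sc,*yel,(115,235,195,310));n,l,s,c=cv2.connectedComponentsWithStats(ky)
for i in range(1,n):
    if s[i,4]>40: print("rail sc",rect(ms,Ts,(l==i).astype(np.uint8)*255,.05,1))
E
```

```text
teal (array([605. , 164.1]), array([148.1,  49. ]), np.float32(87.75))
orange (array([485.2, 139.1]), array([ 49.7, 149.3]), np.float32(93.91))
[[352, 131, 13, 43, 176], [376, 136, 13, 44, 173]]
rail (array([ 614.9, -233.3]), array([ 7.8, 88.3]), np.float32(164.63))
rail (array([ 602.5, -279.6]), array([ 7.5, 89.6]), np.float32(164.6))
base (array([ 607.3, -255.1]), array([126.7,  98.2]), np.float32(74.45))
board corners approx [[0.6759 0.0412 0.05  ]
 [0.4293 0.0383 0.05  ]
 [0.6782 0.0512 0.05  ]]
teal scene (array([604.8, 165.8]), array([147.3,  47.9]), np.float32(87.91))
rail sc (array([ 615.3, -230.6]), array([ 8.8, 90.3]), np.float32(164.79))
rail sc (array([ 602.3, -277. ]), array([ 8.6, 90.2]), np.float32(164.6))
```

View pics/c.png

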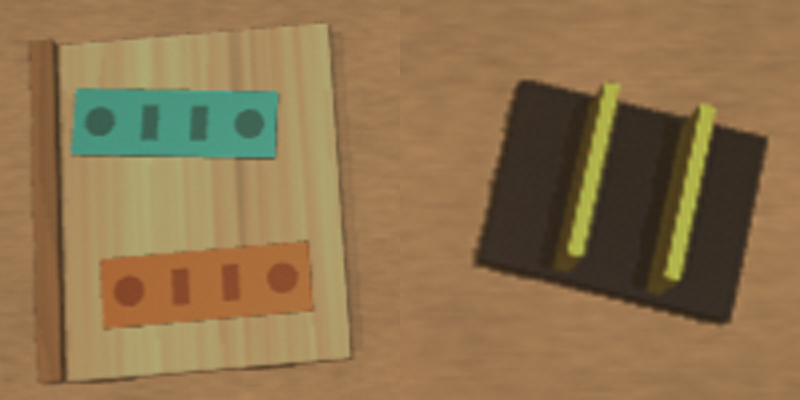

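The crop confirms both choices: the turquoise plate sits on the pale board with the fence to its left and the open edge to its right, and the large black base carries two yellow rails. Next is planning the approach.

```bash
cat >> h.py <<'E'
def inc(p,yawdeg,T=None):
    "increments (fractions) to reach tool-down pose p, yaw"
    T=pose() if T is None else T
    Rt=R.from_euler('xyz',[np.pi,0,np.radians(yawdeg)]).as_matrix()
    s=T[:3,:3].T@(np.array(p)-T[:3,3])/.3
    w=R.from_matrix(T[:3,:3].T@Rt).as_rotvec()/(np.pi/2)
    return np.r_[s,w].round(4)
E
python3 - <<'E'
from h import *
m,T=TW("top")
print(unproj(m,T,[(213.7,124.4),(221.2,248.9)],.05).round(4))
print(inc((.415,.32,.18),87.8), inc((.605,.165,.075),87.8))
T2=np.eye(4);T2[:3,:3]=R.from_euler('xyz',[np.pi,0,np.radians(87.8)]).as_matrix();T2[:3,3]=(.415,.32,.18)
print(inc((.605,.165,.075),87.8,T2))
E
```

```text
[[0.6773 0.0498 0.05  ]
 [0.4313 0.036  0.05  ]]
[-8.486e-01 -2.221e-01  1.941e-01 -7.000e-04  3.000e-04  7.655e-01] [-1.6347e+00 -4.4570e-01  5.4420e-01 -7.0000e-04  3.0000e-04  7.6550e-01]
[-0.492   0.6527  0.35    0.      0.      0.    ]
```

Request:
{"name": "apply_moves", "arguments": {"increments": [[[-0.85, -0.222, 0.194, 0, 0, 0.765, 0], [-0.85, -0.222, 0.194, 0, 0, 0.765, 0], [-0.85, -0.222, 0.194, 0, 0, 0.765, 0], [-0.85, -0.222, 0.194, 0, 0, 0.765, 0], [-0.85, -0.222, 0.194, 0, 0, 0.765, 0], [-0.85, -0.222, 0.194, 0, 0, 0.765, 0], [-0.85, -0.222, 0.194, 0, 0, 0.765, 0], [-0.85, -0.222, 0.194, 0, 0, 0.765, 0]]], "squeeze": 30}}

```text
t: 1.1
position: [0.4155, 0.32, 0.1802]
ee_rot: [-3.141, 0.0, 1.534]
contact_force: [0.6, -0.4, -0.2]
gripper_width: 0.0104
grasp_force: 0.0
```

Request:
{"name": "apply_moves", "arguments": {"increments": [[[-0.492, 0.653, 0.35, 0, 0, 0, 0], [-0.492, 0.653, 0.35, 0, 0, 0, 0], [-0.492, 0.653, 0.35, 0, 0, 0, 0], [-0.492, 0.653, 0.35, 0, 0, 0, 0], [-0.492, 0.653, 0.35, 0, 0, 0, 0], [-0.492, 0.653, 0.35, 0, 0, 0, 0]]]}}

```text
t: 1.85
position: [0.6056, 0.1651, 0.0751]
ee_rot: [-3.14, 0.0, 1.533]
contact_force: [-0.1, -0.4, -0.8]
gripper_width: 0.0005
grasp_force: 0.0
```

Request:
{"name": "apply_moves", "arguments": {"increments": [[[0, 0, 0.04, 0, 0, 0, 0], [0, 0, 0.06, 0, 0, 0, 0], [0, 0, 0.07, 0, 0, 0, 0], [0, 0, 0.072, 0, 0, 0, 0], [0, 0, 0.072, 0, 0, 0, 0]]]}}

```text
t: 2.48
position: [0.6055, 0.1658, 0.0545]
ee_rot: [-3.141, -0.0, 1.534]
contact_force: [-3.9, 1.8, 6.1]
gripper_width: 0.0003
grasp_force: 2.7
```

Request:
{"name": "apply_moves", "arguments": {"increments": [[[0, 0, 0.003, 0, 0, 0, 0], [0, 0, 0.003, 0, 0, 0, 0], [-0.01, 0, 0.003, 0, 0, 0, 0], [-0.03, 0, 0.003, 0, 0, 0, 0], [-0.06, 0, 0.003, 0, 0, 0, 0], [-0.09, 0, 0.003, 0, 0, 0, 0], [-0.12, 0, 0.003, 0, 0, 0, 0], [-0.15, 0, 0.003, 0, 0, 0, 0], [-0.15, 0, 0.003, 0, 0, 0, 0]]]}}

```text
t: 3.6
position: [0.6051, 0.1201, 0.0545]
ee_rot: [3.138, -0.0, 1.533]
contact_force: [0.5, -0.1, 8.4]
gripper_width: -0.0
grasp_force: 4.0
```

```bash
cat > look.py <<'E'
from seg import *
import sys
for n,b in (("top",(105,110,330,190)),("scene",(200,130,410,270))):
    im=grab(n,f"pics/{sys.argv[1]}_{n}.png"); m,T=TW(n)
    print(n,rect(m,T,mask(im,(75,80,60),(95,255,255),b),.054))
E
python3 look.py a
python3 -c "
import cv2,numpy as np
a=cv2.imread('pics/a_top.png');b=cv2.imread('pics/a_scene.png')
cv2.imwrite('pics/a2.png',np.hstack([cv2.resize(a[100:280,80:260],(400,400)),cv2.resize(b[80:280,220:420],(400,400))]))"
```

```text
top (array([604.2,  73.7]), array([54.5, 48.2]), np.float32(88.72))
scene (array([604.5,  88.3]), array([48.7, 84.9]), np.float32(90.42))
```

View pics/a2.png

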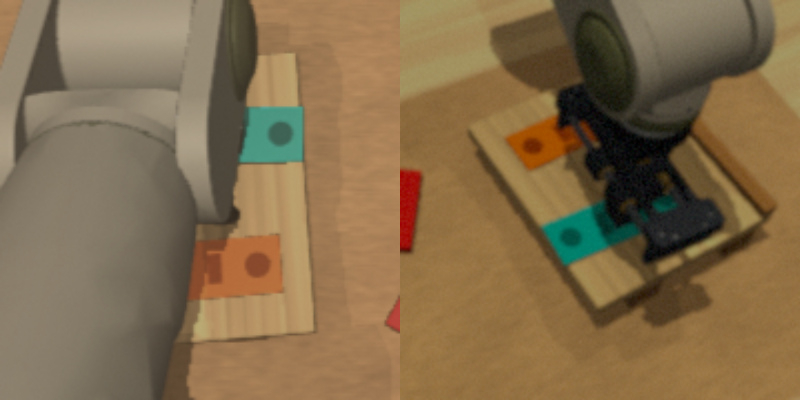

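The plate follows the fingertips, and its end is now at the board edge (right picture (545,240), left picture (303,135)). I'll drag about 51 mm more, then lift.

Request:
{"name": "apply_moves", "arguments": {"increments": [[[-0.01, 0, 0.0, 0, 0, 0, 0], [-0.03, 0, 0.0, 0, 0, 0, 0], [-0.06, 0, 0.0, 0, 0, 0, 0], [-0.09, 0, 0.0, 0, 0, 0, 0], [-0.12, 0, 0.0, 0, 0, 0, 0], [-0.15, 0, 0.0, 0, 0, 0, 0], [-0.17, 0, 0, 0, 0, 0, 0], [-0.17, 0, 0, 0, 0, 0, 0], [-0.17, 0, 0, 0, 0, 0, 0], [-0.17, 0, -0.03, 0, 0, 0, 0], [-0.17, 0, -0.2, 0, 0, 0, 0]]]}}

```text
t: 5.08
position: [0.6006, 0.0693, 0.1114]
ee_rot: [-3.136, -0.0, 1.533]
contact_force: [-0.2, -0.0, 0.5]
gripper_width: 0.0005
grasp_force: 0.0
```

Request:
{"name": "apply_moves", "arguments": {"increments": [[[0, -0.5, -0.2, 0, 0, 0, 1], [0, -0.9, -0.2, 0, 0, 0, 1], [0, -0.9, -0.2, 0, 0, 0, 1], [0, -0.9, -0.2, 0, 0, 0, 1], [0, -0.9, -0.2, 0, 0, 0, 1], [0, -0.9, -0.2, 0, 0, 0, 1]]]}}

```text
t: 5.82
position: [0.3319, 0.0795, 0.1737]
ee_rot: [3.139, 0.0, 1.533]
contact_force: [0.9, 0.2, 0.1]
gripper_width: 0.0582
grasp_force: 0.0
```

```bash
python3 look.py b
python3 -c "
import cv2,numpy as np
a=cv2.imread('pics/b_top.png');b=cv2.imread('pics/b_scene.png')
cv2.imwrite('pics/b2.png',np.hstack([cv2.resize(a[100:280,80:260],(400,400)),cv2.resize(b[80:280,220:420],(400,400))]))"
```

```text
top (array([602.9,  69.5]), array([ 49.1, 147.3]), np.float32(90.19))
scene (array([602. ,  70.7]), array([ 51. , 148.8]), np.float32(91.13))
```

View pics/b2.png

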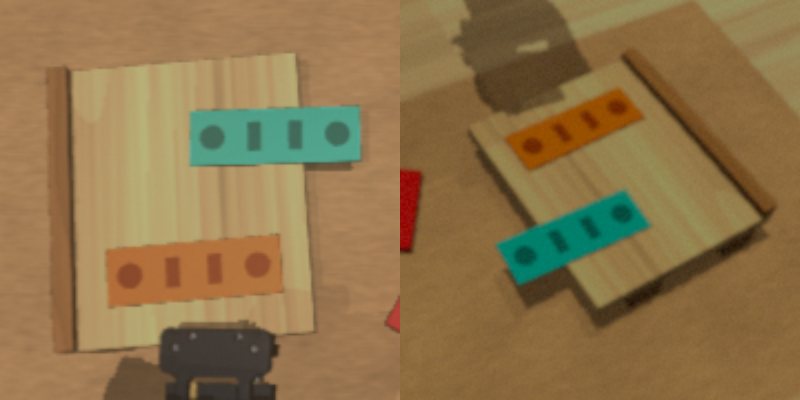

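The top view shows the turquoise plate from (190,137) to (360,133) with about 50 mm beyond the edge at column 300, so a third overhangs. The orange plate hasn't moved. Next I'll grip the overhang across its width at y=0.015.

Run:
```python
from h import *
print(inc((.6025,.015,.12),90.5))
```

```text
[-1.802e-01  9.044e-01  1.791e-01  9.000e-04  1.000e-04 -2.970e-02]
```

Request:
{"name": "apply_moves", "arguments": {"increments": [[[-0.18, 0.904, 0.179, 0, 0, -0.03, 1], [-0.18, 0.904, 0.179, 0, 0, -0.03, 1], [-0.18, 0.904, 0.179, 0, 0, -0.03, 1], [-0.18, 0.904, 0.179, 0, 0, -0.03, 1], [-0.18, 0.904, 0.179, 0, 0, -0.03, 1], [-0.18, 0.904, 0.179, 0, 0, -0.03, 1], [-0.18, 0.904, 0.179, 0, 0, -0.03, 1], [-0.18, 0.904, 0.179, 0, 0, -0.03, 1]]]}}

```text
t: 6.92
position: [0.6009, 0.0156, 0.1196]
ee_rot: [3.141, 0.0, 1.581]
contact_force: [-0.2, -0.5, 0.1]
gripper_width: 0.0878
grasp_force: 0.0
```

Run:
```python
from h import *
print(inc((.6025,.015,.033),90.5),env.get_state()["gripper_width"])
im=grab("wrist","pics/w.png")
```

```text
[-2.100e-03  5.200e-03  2.887e-01  1.000e-04  0.000e+00  7.000e-04] 0.0878368975442051
```

View pics/w.png

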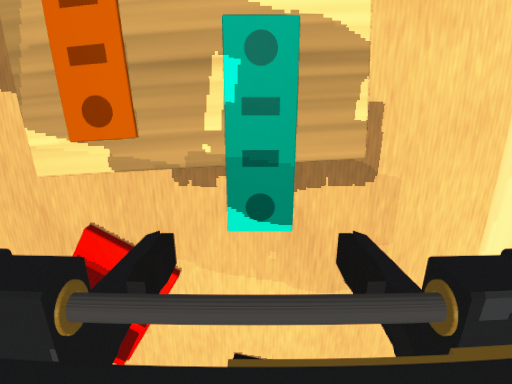

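The wrist view shows the overhang centred at (260,205) between the fingers at columns 170 and 340. Descending and closing.

Request:
{"name": "apply_moves", "arguments": {"increments": [[[0, 0.005, 0.1, 0, 0, 0, 1], [0, 0.005, 0.2, 0, 0, 0, 1], [0, 0.005, 0.288, 0, 0, 0, 1], [0, 0.005, 0.288, 0, 0, 0, 1], [0, 0.005, 0.288, 0, 0, 0, 1]]]}}

```text
t: 7.6
position: [0.6034, 0.0153, 0.0343]
ee_rot: [3.14, 0.0, 1.58]
contact_force: [0.2, -0.0, 0.4]
gripper_width: 0.0883
grasp_force: 0.0
```

Request:
{"name": "apply_moves", "arguments": {"increments": [[[0, 0, 0, 0, 0, 0, 0.4], [0, 0, 0, 0, 0, 0, 0.4], [0, 0, 0, 0, 0, 0, 0.4], [0, 0, 0, 0, 0, 0, 0.4], [0, 0, 0, 0, 0, 0, 0.4], [0, 0, 0, 0, 0, 0, 0.4], [0, 0, 0, 0, 0, 0, 0.4]]], "squeeze": 40}}

```text
t: 8.48
position: [0.6029, 0.0153, 0.033]
ee_rot: [3.141, 0.0, 1.58]
contact_force: [-0.2, -0.1, 0.8]
gripper_width: 0.0485
grasp_force: 40.1
```

Request:
{"name": "apply_moves", "arguments": {"increments": [[[0, 0, -0.03, 0, 0, 0, 0.4], [0, 0, -0.08, 0, 0, 0, 0.4], [0, 0, -0.15, 0, 0, 0, 0.4], [0, 0, -0.25, 0, 0, 0, 0.4], [0, 0, -0.3, 0, 0, 0, 0.4], [0, 0, -0.3, 0, 0, 0, 0.4], [0, 0, -0.3, 0, 0, 0, 0.4]]]}}

```text
t: 9.35
position: [0.6024, 0.0154, 0.1219]
ee_rot: [-3.14, -0.0, 1.58]
contact_force: [-0.2, -0.1, -1.0]
gripper_width: 0.0485
grasp_force: 40.3
```

Run:
```python
from seg import *
s=env.get_state();print(s["position"],s["gripper_width"],s["grasp_force"],s["contact_force"])
m,Tw=TW("wrist"); im=grab("wrist","pics/w2.png"); sc=grab("scene","pics/s2.png")
z=s["position"][2]+.021
print(rect(m,Tw,mask(im,(75,80,60),(95,255,255),(170,0,350,300)),z))
ms,Ts=TW("scene"); print(rect(ms,Ts,mask(sc,(75,80,60),(95,255,255),(200,90,420,280)),z))
cv2.imwrite("pics/l.png",np.hstack([cv2.resize(im,(400,300)),cv2.resize(sc[60:285,180:480],(400,300))])[:,:,::-1])
```

```text
[0.60235217 0.01536748 0.12194474] 0.04852062180118272 40.31547208316624 [-0.16749634 -0.14266807 -1.00769965]
(array([602.9,  65.5]), array([ 49.9, 128.3]), np.float32(90.03))
(array([601.8, 113.1]), array([64.2, 48.3]), np.float32(89.18))
```

View pics/l.png

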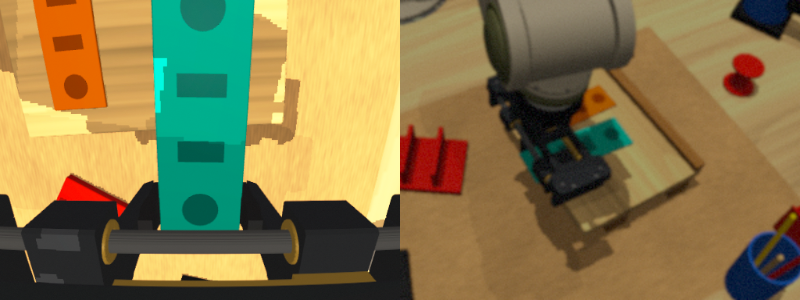

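The plate is held level by both edges in the two views. The wrist view shows it at (200,110), and the scene view shows its far end at (630,128). Now moving it over the rack.

Run:
```python
from h import *
print(inc((.598,-.15,.122),82),inc((.598,-.15,.122),82)[:3])
T2=np.eye(4);T2[:3,:3]=R.from_euler('xyz',[np.pi,0,np.radians(82)]).as_matrix();T2[:3,3]=(.598,-.15,.122)
print(inc((.594,-.308,.08),74.7,T2))
```

```text
[-5.51e-01 -1.98e-02 -7.00e-04 -1.20e-03 -1.00e-04  9.49e-02] [-0.551  -0.0198 -0.0007]
[-0.5234  0.0601  0.14    0.     -0.      0.0811]
```

Request:
{"name": "apply_moves", "arguments": {"increments": [[[-0.1, -0.004, 0, 0, 0, 0.02, 0.4], [-0.2, -0.008, 0, 0, 0, 0.04, 0.4], [-0.32, -0.012, 0, 0, 0, 0.06, 0.4], [-0.44, -0.016, 0, 0, 0, 0.08, 0.4], [-0.551, -0.02, 0, 0, 0, 0.095, 0.4], [-0.551, -0.02, 0, 0, 0, 0.095, 0.4]]]}}

```text
t: 10.2
position: [0.598, -0.1519, 0.122]
ee_rot: [-3.14, -0.0, 1.428]
contact_force: [0.9, 0.1, -1.5]
gripper_width: 0.0485
grasp_force: 40.3
```

Request:
{"name": "apply_moves", "arguments": {"increments": [[[-0.1, 0.012, 0, 0, 0, 0.02, 0.4], [-0.2, 0.024, 0, 0, 0, 0.04, 0.4], [-0.32, 0.036, 0, 0, 0, 0.06, 0.4], [-0.43, 0.05, 0.03, 0, 0, 0.08, 0.4], [-0.523, 0.06, 0.08, 0, 0, 0.081, 0.4], [-0.523, 0.06, 0.14, 0, 0, 0.081, 0.4], [-0.523, 0.06, 0.14, 0, 0, 0.081, 0.4], [-0.523, 0.06, 0.14, 0, 0, 0.081, 0.4]]]}}

```text
t: 11.2
position: [0.5949, -0.3067, 0.0815]
ee_rot: [3.141, 0.0, 1.305]
contact_force: [0.4, 0.6, 0.3]
gripper_width: 0.0482
grasp_force: 40.3
```

Run:
```python
from seg import *
s=env.get_state();print(s["position"],s["ee_rot"],s["gripper_width"],s["contact_force"])
sc=grab("scene","pics/s3.png")
z=s["position"][2]+.021
ms,Ts=TW("scene"); print(rect(ms,Ts,mask(sc,(75,80,60),(95,255,255),(90,180,230,330)),z))
tp=grab("top","pics/t3.png")
m,T=TW("top"); print(rect(m,T,mask(tp,(75,80,60),(95,255,255),(300,90,415,200)),z))
cv2.imwrite("pics/l3.png",np.hstack([cv2.resize(tp[80:230,280:480],(400,300)),cv2.resize(sc[170:350,60:300],(400,300))])[:,:,::-1])
print(inc((.594,-.308,.033),74.7))
```

```text
[ 0.59490948 -0.30671134  0.08146704] [3.14114994e+00 2.22474905e-06 1.30523438e+00] 0.04822344067167589 [0.39139334 0.60176909 0.3376396 ]
(array([ 614.4, -237.2]), array([120.3,  50.5]), np.float32(73.0))
(array([ 617.8, -223.3]), array([85.5, 49.4]), np.float32(73.61))
[-0.0032 -0.0025  0.1628  0.0008  0.0003  0.0007]
```

View pics/l3.png

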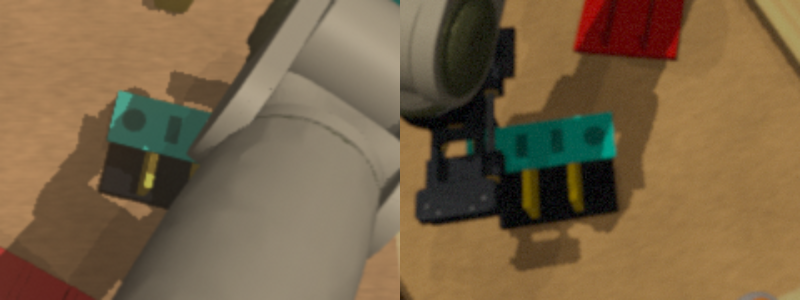

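The plate hovers over the rack about 2 mm too far in +y; its far end is at (118,95) in the top crop. I'll correct that and lower it.

Request:
{"name": "apply_moves", "arguments": {"increments": [[[-0.007, -0.004, 0.05, 0, 0, 0, 0.4], [-0.007, -0.004, 0.1, 0, 0, 0, 0.4], [-0.007, -0.004, 0.14, 0, 0, 0, 0.4], [-0.007, -0.004, 0.15, 0, 0, 0, 0.4], [-0.007, -0.004, 0.156, 0, 0, 0, 0.4], [-0.007, -0.004, 0.16, 0, 0, 0, 0.4], [-0.007, -0.004, 0.16, 0, 0, 0, 0.4]]]}}

```text
t: 12.18
position: [0.5928, -0.3097, 0.0332]
ee_rot: [3.141, 0.0, 1.304]
contact_force: [-0.3, -0.3, 0.3]
gripper_width: 0.0485
grasp_force: 40.2
```

Request:
{"name": "apply_moves", "arguments": {"increments": [[[0, 0, 0.002, 0, 0, 0, 0.4], [0, 0, 0.004, 0, 0, 0, 0.4], [0, 0, 0.004, 0, 0, 0, 0.4]]]}}

```text
t: 12.55
position: [0.5928, -0.3098, 0.0322]
ee_rot: [3.141, 0.0, 1.304]
contact_force: [-0.5, -0.7, 4.6]
gripper_width: 0.0482
grasp_force: 40.6
```

Contact with the rails is made at 4.6 N. Now I'll release slowly, retreat and check.

Request:
{"name": "apply_moves", "arguments": {"increments": [[[0, 0, -0.001, 0, 0, 0, 0.6], [0, 0, -0.001, 0, 0, 0, 0.7], [0, 0, -0.001, 0, 0, 0, 0.85], [0, 0, -0.001, 0, 0, 0, 0.95], [0, 0, -0.001, 0, 0, 0, 0.95], [0, 0, -0.001, 0, 0, 0, 0.95], [0, 0, -0.001, 0, 0, 0, 0.95], [0, 0, -0.1, 0, 0, 0, 0.95], [0, 0, -0.25, 0, 0, 0, 0.95], [0, 0, -0.4, 0, 0, 0, 0.95], [0, 0, -0.4, 0, 0, 0, 0.95]]]}}

```text
t: 13.92
position: [0.5938, -0.3105, 0.1558]
ee_rot: [3.135, 0.003, 1.304]
contact_force: [0.4, 0.1, 0.2]
gripper_width: 0.0834
grasp_force: 0.0
```

Request:
{"name": "apply_moves", "arguments": {"increments": [[[0, -0.4, -0.2, 0, 0, 0, 0.95], [0, -0.85, -0.2, 0, 0, 0, 0.95], [0, -0.85, -0.2, 0, 0, 0, 0.95], [0, -0.85, -0.2, 0, 0, 0, 0.95], [0, -0.85, -0.2, 0, 0, 0, 0.95], [0, -0.85, -0.2, 0, 0, 0, 0.95]]]}}

```text
t: 14.68
position: [0.3468, -0.2426, 0.2117]
ee_rot: [3.141, 0.0, 1.303]
contact_force: [-0.2, -1.1, -0.7]
gripper_width: 0.0838
grasp_force: 0.0
```

Run:
```python
from seg import *
for n,b,bo in (("top",(300,90,415,210),(110,195,215,245)),("scene",(60,200,260,350),None)):
    im=grab(n,f"pics/f_{n}.png"); m,T=TW(n)
    print(n,rect(m,T,mask(im,(75,80,60),(95,255,255),b),.054))
    if bo: print("orange",rect(m,T,mask(im,(4,150,120),(15,255,255),bo),.054))
a=cv2.imread('pics/f_top.png');b=cv2.imread('pics/f_scene.png')
cv2.imwrite('pics/f.png',np.hstack([cv2.resize(a[80:230,280:480],(400,300)),cv2.resize(b[170:350,60:300],(400,300))]))
```

```text
top (array([ 607.5, -257.1]), array([149.3,  50.4]), np.float32(74.22))
orange (array([485.3, 139.1]), array([ 49.9, 149. ]), np.float32(93.87))
scene (array([ 607.7, -254.4]), array([149.2,  52.7]), np.float32(74.31))
```

View pics/f.png

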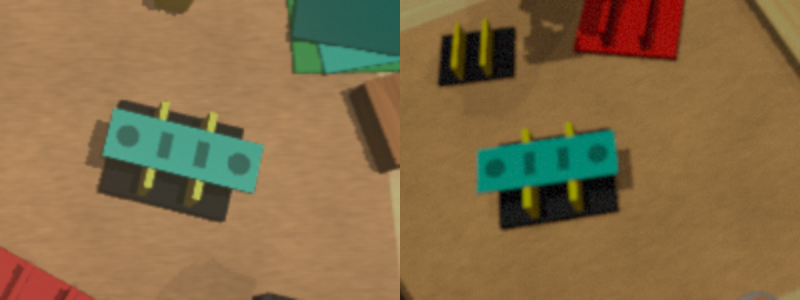

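The plate rests across both rails, with its middle at (183,150) in the top crop. It is about 1 mm and 0.4° off the rack's centre, and the orange plate hasn't moved. Handing in.

```bash
python3 -c "
from workcell import env
print(env.close_job())"
```

```text
the job is handed in; nothing more can be done
None
```

I handed the job in at about 15 s: the turquoise plate lies flat across the two yellow rails, within about 2 mm and 0.5° of centred and lengthwise by the cameras, and the orange plate did not move.

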